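# Set up the bolt gauge: pin into sleeve, sleeve into stand

## Robot

A 6-joint arm with a two-finger parallel gripper is mounted at the origin on the work surface. World frame = base frame: x ahead of the robot, y to its left, z up, the work surface at z = 0. Lengths are in mm, angles in degrees, forces in N, time in s.
With the tool pointing down it reaches from about 300 to 850 mm from the base axis. Payload 4.2 kg.
Tool frame: the origin (TCP) lies between the finger pads; the fingertips stand 19 mm ahead of it and the grasp point (between the pads) is the TCP (env.tips_ahead is the distance from the TCP to the fingertips, in mm); z points along the fingers, y is the direction in which the jaws open and shut (so a half turn about z gives the same grasp; the last joint's range is limited). The gripper opens to 91 mm and grips with 3 to 60 N. Pads are 32 mm wide; open, the fingers measure 118 mm over their backs; the gripper's body (76 mm by 178 mm) begins 60 mm behind the grasp point.
Start: joints at [64.973, 18.312, 89.639, -0, 72.044, -1.146], TCP at [232.785, 525.79, 208.676] pointing down, gripper open.
Joint ranges: [-177.97, 177.97], [-48.28, 115.42], [12.27, 149.76], [-77.06, 257.06], [2.81, 150.46], [-146.56, 146.56]. Speed limits (degrees/s): [147.25, 147.25, 180, 180, 180, 180].

## Interface

Orientations are given as [roll, pitch, yaw] about the fixed x, y, z axes, in that order (R = Rz(yaw) Ry(pitch) Rx(roll)).
In Python, from workcell import telemetry, viewer, job_done, env gives the robot as it stands. The module is installed in compiled form; this text tells all that it offers.
- The arm moves only by the shell command python3 -m jog 'ROWS' [FORCE]. ROWS is JSON, a list of rows, each a list of 3 entries, a list of its own where there are three numbers: the shift along the tool's x, y, z in cm, then the turn about the tool's z in degrees, then the opening, from 0 (shut) to 1 (fully open). A call has 1 to 10 rows; each row shifts and turns the pose as measured when the row begins, along the tool's axes as they then stand; what a row does not reach is not made up. A row lasts 1/8 s, in which the tool goes at most 62.5 mm and 10.7 degrees, less where a joint would pass 70% of its speed; a pose out of reach is approached as far as the arm can. A call is refused whole if a number of a shift passes 6.25 or a number of a turn 10.7, either way. A call with a gripper value outside its range is refused whole. The fingers move at their own pace and stop on an object; FORCE is the grip in N (left out, the last holds). Time passes only in rows, so rows that do not move let the fingers close. It gives the time, the measured TCP pose, the force and the opening at its end, in the units of the state.
- telemetry.state(): the state, without advancing time (a new reading comes with each control period).
- viewer.grab_frame(name): name is "scene" or "top" or "wrist"; returns a dict with "color" (384x512x3 uint8, red, green, blue), "K" (3x3 intrinsics, pixels), "rvec" (rotation vector, rad) and "tvec" (3), from world to camera coordinates, as OpenCV has them. Camera axes: x right, y down, z forward; pixel columns grow to the right and rows downward; lengths in mm; the calibration is good to about 2 mm. A picture is of the moment at which its call begins. There is no depth.
- job_done(): hands the job in, once; it reports no verdict.
The state is a dict: "time_s": time; "qpos": joint angles; "qvel": joint speeds; "effort": joint torques, N m; "ee_pos": TCP position; "ee_rot": TCP orientation; "force": force on the tool from outside, world axes, zero at the start; "torque": the same for the moment, N m; "gripper_width": finger opening in mm.
Only numpy, scipy, OpenCV 4.12 (cv2) and the standard library are available. Lean on these libraries where they do the work, as an engineer would, in place of code of your own. Each camera call takes 0.05 s, during which the arm holds its last target. There are 200 camera calls.

## Task

Put the round-shouldered setting pin from the wooden rack into the steel sleeve while the sleeve is still standing on the table, until its shoulder rests on the sleeve's rim. Then pick up the sleeve with the pin in it and stand it upright, fully down in the round seat of the gauge stand, and let go. Leave the square-headed bolt in the rack.

Things in the scene. Friction and masses are not known exactly. Their poses are not given: they have to be found in the camera images.
- setting_pin: Steel pin, ~250 g, upright in one of the rack's two holes. Origin: nose tip, z up. Shank 20 mm dia to z 44 mm (nose tapers to 8 mm over the first 12); shoulder 46 mm dia, z 44-50; round grip 24 mm dia, z 50-76 (top). At the start the shoulder rests on the rack top, 52 mm above the table. Rack: fixed wooden block 75 x 170 mm, holes 90 mm apart along its length.
- square_bolt: Rusty bolt standing in the rack's other hole (either one), to be left there. Origin: centre of the shank's lower end, 8 mm above the table, z up. Shank 20 mm dia to z 44 mm, square head 38 x 38 mm, z 44-62 (top). It has no shoulder and no round grip.
- sleeve: Steel cup, ~450 g, loose and upright on the table: 46 mm outside dia, 66 mm high, open top, bore 32 mm dia, bore floor 14 mm above the underside. Origin: centre of the underside, z up. With the pin home (shoulder on rim) the pin's origin is 22 mm above this one and the pin's top 98 mm. Nothing locks the pin in: lift the unit by the sleeve.
- seat (a point): Floor centre of the stand's round seat, 10 mm above the table, z up. Seat: blind hole 58 mm dia, 20 mm deep, 6 mm bevel at the mouth, in a fixed grey iron block 110 x 110 mm, top 30 mm above the table. The point's x points to a slim post (cap 24 mm dia, top 90 mm above the table) 95 mm from the seat's centre.
Not all that is in view belongs to the job. Leave any red or yellow look-alike of the sleeve alone.

How it is judged:
By the outcome, as a careful person would: the job done as asked, in the order asked, and still so for the second after the job is handed in, with the robot touching nothing.
It also fails if it takes over 64 s, if anything falls off the work surface, if the arm or the gripper's body presses on something with over 40 N, if the wrist force passes 120 N, or if a joint passes its speed limit or range.

## Working session

There is one attempt and no reset: what is moved stays moved. The work goes in short steps, Python scripts to look and compute and a shell command to move; the robot and the scene stay as the last step left them, time stands still between calls to the robot, and variables do not carry over. Pictures are saved under pics/ and viewed, about 8 in all and at most 12, crops included, and the job is handed in when it is done.

```bash
mkdir -p pics
cat > h.py <<'E'
import numpy as np, cv2
from workcell import telemetry, viewer, env
def grab(n):
    f=viewer.grab_frame(n); f['R']=cv2.Rodrigues(np.array(f['rvec'],float))[0]; f['t']=np.array(f['tvec'],float).ravel(); f['K']=np.array(f['K'],float); return f
def ray(f,uv):
    d=f['R'].T@np.linalg.inv(f['K'])@np.array([uv[0],uv[1],1.]); return -f['R'].T@f['t'], d/np.linalg.norm(d)
def onz(f,uv,z):
    c,d=ray(f,uv); return c+d*(z-c[2])/d[2]
def tri(f,a,g,b):
    c1,d1=ray(f,a); c2,d2=ray(g,b)
    s=np.linalg.lstsq(np.c_[d1,-d2],c2-c1,rcond=None)[0]; p,q=c1+s[0]*d1,c2+s[1]*d2
    return (p+q)/2, np.linalg.norm(p-q)
def proj(f,P):
    q=f['K']@(f['R']@np.array(P,float)+f['t']); return q[:2]/q[2]
def save(n,im,s=1): cv2.imwrite('pics/'+n,cv2.cvtColor(cv2.resize(im,None,fx=s,fy=s,interpolation=cv2.INTER_CUBIC),cv2.COLOR_RGB2BGR))
E
python3 - <<'E'
from h import *
import pickle
F={n:grab(n) for n in ('scene','top','wrist')}
pickle.dump(F,open('F0.pkl','wb'))
for n,f in F.items(): print(n,(-f['R'].T@f['t']).round(),f['K'][0,0].round(),np.array(f['R'][2]).round(2))
save('a.png',F['top']['color'],1.5)
save('b.png',F['scene']['color'],1.5)
print(telemetry.state())
E
```

```text
scene [ 926. -690.  594.] 443.0 [-0.43  0.71 -0.55]
top [335.  39. 855.] 366.0 [ 0.18 -0.02 -0.98]
wrist [160. 558. 384.] 320.0 [ 0.26 -0.12 -0.96]
{'time_s': 0.15, 'qpos': array([ 6.49738938e+01,  1.83438883e+01,  8.96872271e+01, -1.12667913e-03,
        7.20433821e+01, -1.14540304e+00]), 'qvel': array([-0.04906453, -0.14320559, -0.20046128,  0.11507365, -0.06722079,
        0.01600327]), 'effort': array([ 2.74812919e-04, -4.12776554e+01, -2.32155043e+01,  7.27488846e-02,
        4.33805014e-02, -9.78448998e-05]), 'ee_pos': array([232.62871836, 525.45070113, 208.02794888]), 'ee_rot': array([-1.79925496e+02, -4.18053062e-04,  1.56119645e+02]), 'force': array([0.9166195 , 0.47422346, 0.35003708]), 'torque': array([ 0.01274403, -0.02366203,  0.03925373]), 'gripper_width': 91.57446664155607}
```

View pics/a.png

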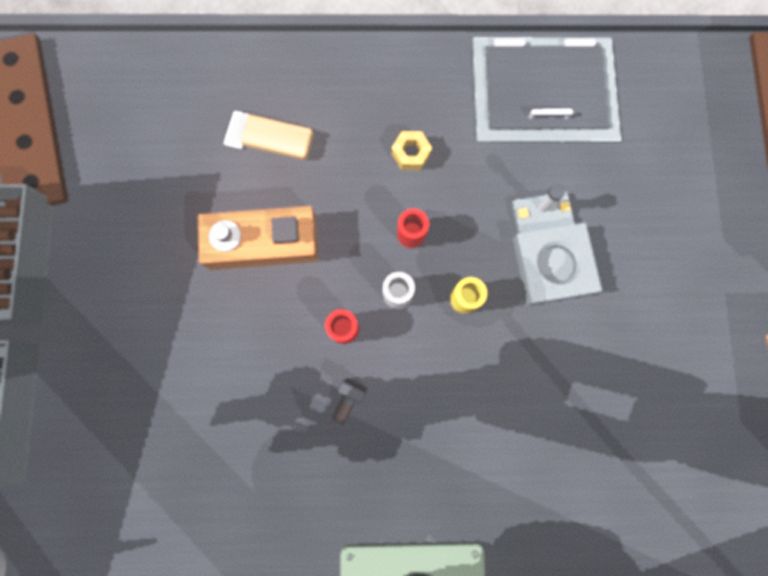

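View pics/b.png

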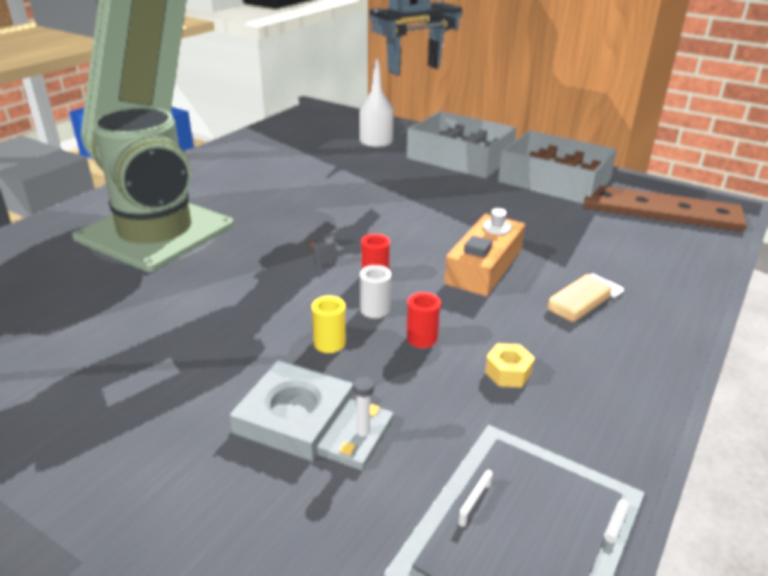

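Top view (1.5× pixels): the pin with its round pale shoulder is at (224,234), and the dark square bolt at (285,229). The pale sleeve is at (398,288), red look-alikes at (412,228) and (341,326), and a yellow one at (469,294). The seat is at (557,262), with the post towards (557,193). In the scene view the pin is at (498,220), the sleeve at (376,285) and the seat at (293,400). The sleeve that fits is the grey/white one. I'll confirm it in one enlarged crop sheet and measure from masks.

Run:
```python
from h import *
import pickle
F=pickle.load(open('F0.pkl','rb')); T,S=F['top'],F['scene']
def crop(f,c,r=28): 
    x,y=int(c[0]/1.5),int(c[1]/1.5); return cv2.resize(f['color'][y-r:y+r,x-r:x+r],(260,260),interpolation=cv2.INTER_CUBIC),(x-r,y-r)
cs=[(T,(224,234)),(T,(398,288)),(T,(557,250)),(S,(498,225)),(S,(376,290)),(S,(310,405))]
im=[]
for i,(f,c) in enumerate(cs):
    k,o=crop(f,c, 28 if i%3<2 else 40); im.append(k); print(i,'origin',o)
save('c.png',np.vstack([np.hstack(im[:3]),np.hstack(im[3:])]))
# pale masks: bright, unsaturated
for n,f in (('top',T),('scene',S)):
    h=cv2.cvtColor(f['color'],cv2.COLOR_RGB2HSV); m=((h[...,1]<45)&(h[...,2]>135)).astype(np.uint8)
    N,l,st,ce=cv2.connectedComponentsWithStats(m)
    for i in range(1,N):
        if 25<st[i,4]<2500 : print(n,st[i],ce[i].round(1))
```

```text
0 origin (121, 128)
1 origin (237, 164)
2 origin (331, 126)
3 origin (304, 122)
4 origin (222, 165)
5 origin (166, 230)
top [  0 123  17  61 115] [ 11.7 147.2]
top [145 136  51   5  66] [169.6 138.3]
top [182 145  15  15 209] [188.9 152.3]
top [139 147  21  21 336] [149.2 156.8]
top [215 248   7   8  26] [217.8 251.7]
top [  0 252   3  22  38] [  0.6 260.7]
top [227 256   6   7  31] [229.3 258.9]
top [382 256  41  24 499] [403.1 267.2]
top [  73  322   76   62 2195] [105.2 362.3]
top [ 226  363   97   21 1926] [274.3 373.2]
scene [  5   0  14  17 166] [11.4  7.4]
scene [480   0  32  15  72] [496.6   6.8]
scene [469  11   8  15  32] [472.3  18.6]
scene [485  27  13  15  43] [489.1  32.3]
scene [   0   50   54   56 1367] [26.4 84.7]
scene [293  75  51  19 409] [316.6  83.5]
scene [ 271   84   55   34 1121] [297.5 101.1]
scene [352  88  57  24 477] [379.3  97.3]
scene [81 97 36 28 70] [ 93.  104.9]
scene [ 333  100   65   35 1340] [364.4 117.4]
scene [  0 108  12   6  48] [  4.4 109.8]
scene [  0 118  21  30 219] [  8.7 133.8]
scene [322 138  19  18 226] [331.2 147.4]
scene [311 158  16   8  82] [318.7 161.5]
scene [231 206   7   8  36] [233.3 208.4]
scene [ 69 244  50  26 511] [ 90.5 255.5]
scene [  0 251  41  22 490] [ 14.8 259.3]
```

View pics/c.png

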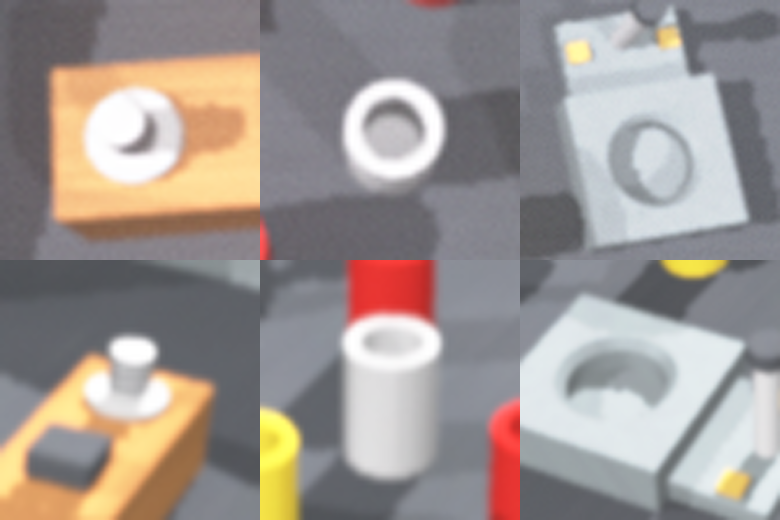

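The crop sheet confirms all three. The pin, with its round shoulder and grip, is at the rack end away from the square-headed bolt. The sleeve is the pale steel cup, and the seat mouth is clear. Next I triangulate from the crop pixels.

Run:
```python
from h import *
import pickle
F=pickle.load(open('F0.pkl','rb')); T,S=F['top'],F['scene']
a,b=56/260,80/260
px=lambda o,c,s:(o[0]+c[0]*s-.5+.5*s,o[1]+c[1]*s-.5+.5*s)
items={'griptop':((121,128),(124,125),(304,122),(133,91),a,76+2),'shoulder':((121,128),(134,135),(304,122),(128,134),a,58),
'rim':((237,164),(134.5,129.5),(222,165),(131.5,82),a,66),'mouth':((331,126),(131,161),(166,230),(97,121),b,30),'post':((331,126),(132,12),(166,230),(245,87),b,90),
'bolttop':((121,128),(0,0),(304,122),(68,193),a,70)}
for n,(o1,c1,o2,c2,s,z) in items.items():
    p,q=px(o1,c1,s),px(o2,c2,s)
    if n=='bolttop': p=(188.9,152.3)
    X,e=tri(T,p,S,q); print(n,X.round(1),'gap',round(e,1),'top@z',onz(T,p,z).round(1)[:2],'scene@z',onz(S,q,z).round(1)[:2])
s=telemetry.state(); print(s['ee_pos'].round(1),s['ee_rot'].round(1),env.tips_ahead)
W=F['wrist']; print('wrist cam',(-W['R'].T@W['t']).round(1)); 
R=__import__('scipy.spatial.transform',fromlist=['x']).Rotation.from_euler('xyz',s['ee_rot'],degrees=True).as_matrix(); print(R.round(2), (R.T@(-W['R'].T@W['t']-s['ee_pos'])).round(1),(R.T@W['R'].T@[0,0,1]).round(2))
```

```text
griptop [553.  268.6  83.7] gap 3.9 top@z [552.8 269.1] scene@z [549.8 281.6]
shoulder [554.  270.5  57.1] gap 0.7 top@z [553.4 270.1] scene@z [554.7 269.4]
rim [471.2  13.1  66.4] gap 1.7 top@z [470.5  12.5] scene@z [471.4  14.2]
mouth [ 513.5 -234.5   27. ] gap 1.0 top@z [ 512.5 -233.9] scene@z [ 516.1 -236.7]
post [ 605.  -221.6   87.4] gap 3.2 top@z [ 602.8 -221.7] scene@z [ 607.8 -223. ]
bolttop [560.5 181.2  64.3] gap 1.2 top@z [559.4 180.6] scene@z [564.1 171.2]
[232.6 525.5 208. ] [-179.9   -0.   156.1] 19.0
wrist cam [159.9 557.9 384.2]
[[-0.91  0.4  -0.  ]
 [ 0.4   0.91 -0.  ]
 [ 0.   -0.   -1.  ]] [  79.6   -0.  -176.2] [-0.28 -0.    0.96]
```

```bash
python3 -m jog '[[[-4.6,-1.2,0],0,0.6],[[-4.6,-1.2,0],0,0.6],[[-4.6,-1.2,0],0,0.6],[[-4.6,-1.2,0],0,0.6],[[-4.6,-1.2,0],0,0.6],[[-4.6,-1.2,0],0,0.6],[[-4.6,-1.2,0],0,0.6],[[-4.6,-1.2,0],0,0.6],[[-3,-0.7,0],0,0.6],[[0,0,0],0,0.6]]'
```

```text
time_s: 1.4
ee_pos: [563.9, 262.4, 203.9]
ee_rot: [-179.7, -0.2, 156.3]
force: [-1.0, 0.0, 0.1]
gripper_width: 54.8
```

```bash
cat >> h.py <<'E'
from scipy.spatial.transform import Rotation as Ro
def go(P):
    s=telemetry.state(); R=Ro.from_euler('xyz',s['ee_rot'],degrees=True).as_matrix()
    print('tool shift cm',(R.T@(np.array(P,float)-s['ee_pos'])/10).round(2),'at',s['ee_pos'].round(1),s['ee_rot'].round(1),s['force'].round(1),round(s['time_s'],2))
def pale(f,s=45,v=150,minA=40):
    h=cv2.cvtColor(f['color'],cv2.COLOR_RGB2HSV); m=((h[...,1]<s)&(h[...,2]>v)).astype(np.uint8)
    N,l,st,ce=cv2.connectedComponentsWithStats(m)
    for i in range(1,N):
        if st[i,4]>minA: print(st[i],ce[i].round(1))
    return m
E
python3 - <<'E'
from h import *
W=grab('wrist'); save('d.png',W['color'],1.5); pale(W)
print('exp griptop',proj(W,(553.5,270,84)),'shoulder',proj(W,(553.5,270,58)))
import pickle; pickle.dump(W,open('W1.pkl','wb')); go((553.5,270,150))
E
```

```text
[ 240  144   45   45 1545] [262.6 166.2]
[   0  162   61   55 2089] [ 27.5 185.6]
[ 145  282  205   17 2919] [252.9 290.3]
[  0 284  41  13 218] [ 20.2 288.5]
[471 285  28   6 155] [483.7 287.4]
exp griptop [259.82442424 174.0166138 ] shoulder [259.68372907 168.45352679]
tool shift cm [1.11 0.29 5.4 ] at [562.9 263.1 203.9] [-179.7   -0.2  156.3] [-0.6  0.  -0.3] 1.45
```

View pics/d.png

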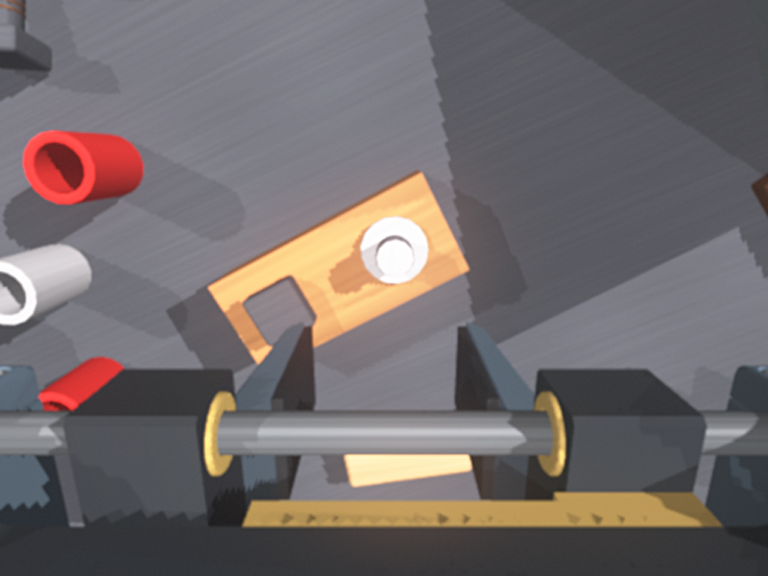

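The wrist picture shows the pin at (395,250)/1.5, a little right of the finger centre line, and the bolt at (280,310)/1.5. The look-alikes are clear of it.

Run:
```python
from h import *
import pickle; W=pickle.load(open('W1.pkl','rb'))
print(onz(W,(262.5,166.5),58),onz(W,(263,169.7),84))
P=onz(W,(262.5,166.5),58)
go((P[0],P[1],120))
```

```text
[552.79510007 273.45322509  58.        ] [550.88793809 274.41094612  84.        ]
tool shift cm [1.31 0.59 8.4 ] at [562.9 263.1 203.9] [-179.7   -0.2  156.3] [-0.6  0.  -0.3] 1.45
```

```bash
python3 -m jog '[[[0.6,0.3,3],0,0.6],[[0.6,0.3,3],0,0.6],[[0,0,2.2],0,0.6],[[0,0,0],0,0.6]]'
python3 - <<'E'
from h import *
W=grab('wrist'); m=pale(W); save('e.png',W['color'][120:300,160:360],3)
go((552.5,272.5,81))
import pickle; pickle.dump(W,open('W2.pkl','wb'))
E
```

```text
time_s: 1.95
ee_pos: [549.1, 277.2, 120.4]
ee_rot: [-179.7, -0.4, 156.6]
force: [0.5, 0.5, -0.7]
gripper_width: 54.8
[ 226  184   58   56 2479] [254.6 211.4]
[  0 209   6  24 113] [  2.1 221.3]
[  0 283  38   9 244] [ 18.7 287.1]
[ 145  282  203   17 2875] [251.5 290.2]
[470 283  28  15 243] [482.5 288.4]
[310 325  11   9  75] [314.8 329.8]
tool shift cm [-0.45 -0.35  4.07] at [550.  277.6 121.7] [-179.8   -0.3  156.5] [ 0.6 -0.8 -0.3] 2.0
```

View pics/e.png

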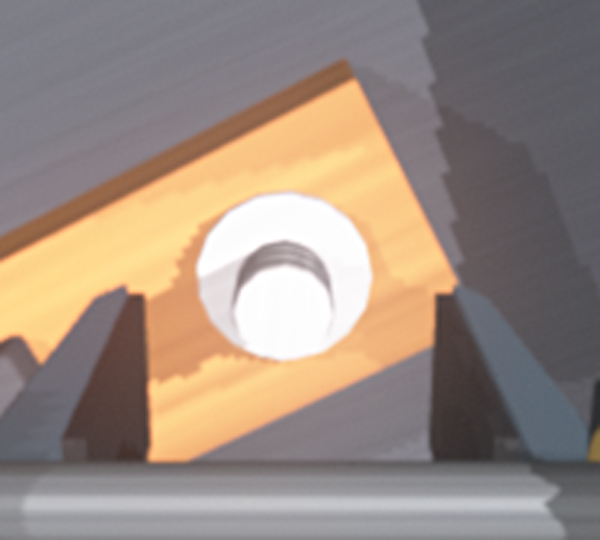

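The shoulder disc is at about (254.5,211.4) in full pixels and the grip top at (254.4,223.7). Both lie nearly midway between the fingers.

Run:
```python
from h import *
import pickle; W=pickle.load(open('W2.pkl','rb'))
print(onz(W,(254.5,211.4),58),onz(W,(254.4,223.7),84))
P=(onz(W,(254.5,211.4),58)+onz(W,(254.4,223.7),84))/2
go((P[0],P[1],81))
```

```text
[552.65412624 273.86205502  58.        ] [552.93609851 273.93736658  84.        ]
tool shift cm [-0.42 -0.21  4.07] at [550.  277.6 121.7] [-179.8   -0.3  156.5] [ 0.6 -0.8 -0.3] 2.0
```

```bash
python3 -m jog '[[[-0.4,-0.2,0],0,0.6],[[0,0,2],0,0.6],[[0,0,1.5],0,0.6],[[0,0,0.5],0,0.6],[[0,0,0],0,0.6]]' 30; python3 -c "
from h import *
go((552.7,273.8,81))"
```

```text
time_s: 2.62
ee_pos: [555.7, 275.8, 85.9]
ee_rot: [179.7, 0.1, 156.6]
force: [-0.3, -0.4, 0.3]
gripper_width: 54.4
tool shift cm [ 0.2  -0.31  0.49] at [555.7 275.8  85.9] [1.797e+02 1.000e-01 1.566e+02] [-0.3 -0.4  0.3] 2.62
```

```bash
python3 -m jog '[[[0.2,-0.3,0.4],0,0.6],[[0,0,0.1],0,0.6],[[0,0,0],0,0]]' 30; python3 -m jog '[[[0,0,0],0,0],[[0,0,0],0,0],[[0,0,0],0,0],[[0,0,0],0,0]]' 30;  python3 -c "
from h import *
go((552.7,273.8,81))"
```

```text
time_s: 3.0
ee_pos: [553.1, 274.0, 81.8]
ee_rot: [179.6, 0.2, 156.6]
force: [1.3, 0.4, -0.1]
gripper_width: 47.6
time_s: 3.5
ee_pos: [553.4, 274.1, 82.2]
ee_rot: [179.6, 0.2, 156.6]
force: [0.5, -0.1, -1.0]
gripper_width: 7.6
tool shift cm [ 0.06 -0.06  0.12] at [553.4 274.1  82.2] [179.6   0.2 156.6] [ 0.5 -0.1 -1. ] 3.5
```

Run:
```python
from h import *
W=grab('wrist'); S=grab('scene')
a=cv2.resize(W['color'][110:290,150:350],(400,360),interpolation=2); c=proj(S,(553,274,80)).astype(int)
b=cv2.resize(S['color'][c[1]-45:c[1]+45,c[0]-50:c[0]+50],(400,360),interpolation=2); save('f.png',np.hstack([a,b])); print(telemetry.state()['gripper_width'],c)
```

```text
1.1080259933301482 [332 141]
```

View pics/f.png

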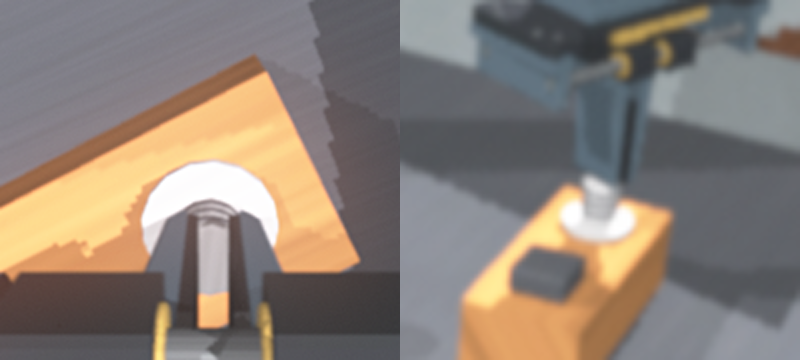

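The picture shows the fingers closing above the grip's top, not around it: the tips appear at about the reported TCP height, where they should be 19 mm lower. The reading has closed to about 1 mm, which agrees, so nothing is held. I'll open, measure the tip height from the images, and then go lower.

```bash
python3 -m jog '[[[0,0,-0.5],0,0.6],[[0,0,0],0,0.6],[[0,0,0],0,0.6],[[0,0,0],0,0.6],[[0,0,0],0,0.6],[[0,0,0],0,0.6]]' 30
python3 - <<'E'
from h import *
W=grab('wrist'); S=grab('scene'); s=telemetry.state()
R=Ro.from_euler('xyz',s['ee_rot'],degrees=True).as_matrix()
print(s['ee_pos'].round(1),s['gripper_width'],s['force'])
a=cv2.resize(W['color'][110:290,150:350],(400,360),interpolation=2).copy(); c=proj(S,(553,274,80)).astype(int)
b=cv2.resize(S['color'][c[1]-45:c[1]+45,c[0]-50:c[0]+50],(400,360),interpolation=2).copy()
for z,col in ((0,(0,255,0)),(19,(255,0,255))):
  for y in (-1,1):
    P=s['ee_pos']+R@[0,y*s['gripper_width']/2,z]
    p=(proj(W,P)-(150,110))*2; q=(proj(S,P)-(c[0]-50,c[1]-45))*4
    for im,u in((a,p),(b,q)): cv2.circle(im,tuple(int(v) for v in u),3,col,-1)
save('g.png',np.hstack([a,b]))
E
```

```text
time_s: 4.35
ee_pos: [553.4, 274.1, 87.6]
ee_rot: [179.6, 0.2, 156.6]
force: [-0.1, -0.6, 0.3]
gripper_width: 54.1
[553.4 274.1  87.5] 54.87430219872814 [-0.39421913  0.32443695 -0.08260708]
```

View pics/g.png

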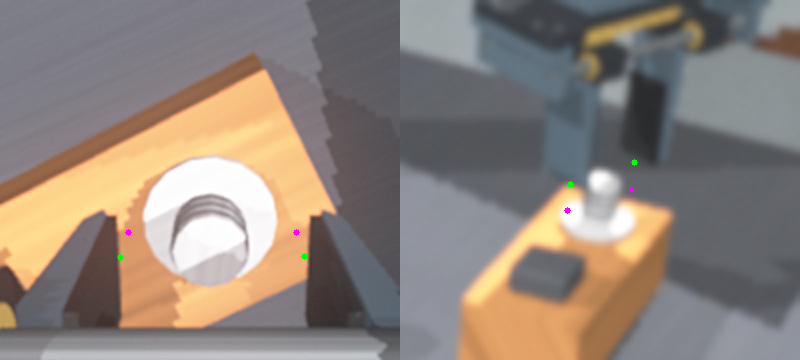

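Pictures viewed so far: 6. The green markers (the reported TCP plane) fall on the visible fingertips in both views, and the magenta ones (19 mm ahead) hang in free air. So the true tips are at about the TCP, not 19 mm ahead, and I'll use that from here. For the pin grip, the TCP goes to z≈62 with the shoulder top at 58.

```bash
python3 -m jog '[[[0,0,1.2],0,0.6],[[0,0,1],0,0.6],[[0,0,0.3],0,0.6],[[0,0,0],0,0.6]]' 30; python3 -c "
from h import *
go((552.9,273.9,62))"
```

```text
time_s: 4.95
ee_pos: [553.0, 274.0, 59.8]
ee_rot: [179.7, 0.1, 156.6]
force: [0.3, 0.3, -1.3]
gripper_width: 54.9
tool shift cm [ 0.01 -0.01 -0.22] at [553.  274.   59.8] [1.797e+02 1.000e-01 1.566e+02] [ 0.3  0.3 -1.3] 4.95
```

```bash
python3 -m jog '[[[0,0,-0.2],0,0.6],[[0,0,0],0,0],[[0,0,0],0,0],[[0,0,0],0,0],[[0,0,0],0,0],[[0,0,0],0,0],[[0,0,0],0,0]]' 30;  python3 -c "
from h import *
go((552.9,273.9,62))"
```

```text
time_s: 5.82
ee_pos: [553.4, 274.0, 62.8]
ee_rot: [179.6, 0.2, 156.6]
force: [0.0, -0.3, -0.3]
gripper_width: 22.9
tool shift cm [ 0.05 -0.03  0.08] at [553.4 274.   62.8] [179.6   0.2 156.6] [ 0.  -0.3 -0.3] 5.83
```

The jaws stopped at 22.9 mm on the grip. I'll lift straight up.

```bash
python3 -m jog '[[[0,0,-2],0,0],[[0,0,-3],0,0],[[0,0,-3],0,0],[[0,0,-2],0,0],[[0,0,0],0,0]]' 35;  python3 -c "
from h import *
print(telemetry.state()['gripper_width']);go((471,13.1,160))"
```

```text
time_s: 6.45
ee_pos: [550.7, 273.0, 161.6]
ee_rot: [179.9, -0.1, 156.6]
force: [0.5, -0.9, -3.4]
gripper_width: 23.1
23.07215083535247
tool shift cm [ -3.01 -27.02   0.12] at [550.7 273.  161.6] [ 1.799e+02 -1.000e-01  1.566e+02] [ 0.5 -0.9 -3.4] 6.45
```

```bash
python3 -m jog '[[[-0.3,-2,0],0,0],[[-0.4,-4,0],0,0],[[-0.4,-4,0],0,0],[[-0.4,-4,0],0,0],[[-0.4,-4,0],0,0],[[-0.4,-4,0],0,0],[[-0.4,-3,0],0,0],[[-0.3,-2,0],0,0],[[0,0,0],0,0],[[0,0,0],0,0]]' 35;  python3 - <<'E'
from h import *
print(telemetry.state()['gripper_width']);go((471,13.1,160))
W=grab('wrist'); S=grab('scene'); T=grab('top')
import pickle; pickle.dump((W,S,T),open('W3.pkl','wb'))
s=telemetry.state(); R=Ro.from_euler('xyz',s['ee_rot'],degrees=True).as_matrix()
print('nose exp',s['ee_pos']+R@[0,0,54.8])
a=cv2.resize(W['color'][110:290,150:350],(400,360),interpolation=2)
def cr(f,P):
    c=proj(f,P).astype(int);print(c-(50,45)); return cv2.resize(f['color'][c[1]-45:c[1]+45,c[0]-50:c[0]+50],(400,360),interpolation=2)
save('i.png',np.hstack([a,cr(S,(471,13,95))]))
E
```

```text
time_s: 7.7
ee_pos: [453.9, -3.4, 149.4]
ee_rot: [-179.0, -1.4, 156.5]
force: [-0.0, -0.1, -3.6]
gripper_width: 23.1
23.079895351843458
tool shift cm [-0.88  2.18 -1.12] at [453.9  -3.4 149.4] [-179.    -1.4  156.5] [-0.  -0.1 -3.6] 7.7
nose exp [453.04469242  -3.2456818   94.94041445]
[199 126]
```

View pics/i.png

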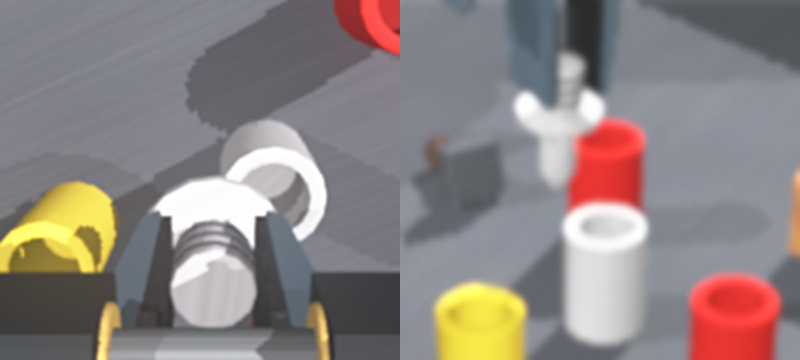

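The pin is held upright with its shoulder under the fingers. The sleeve rim in the wrist view is at about (285,193) in crop pixels, so I overshot by ~25 mm. The scene view puts the nose at (557,185) and the rim at (606,225).

Run:
```python
from h import *
import pickle; W,S,T=pickle.load(open('W3.pkl','rb'))
w=(150+284/2,110+194/2); print('rim wrist@66',onz(W,w,66)); r=(199+206/4,126+225/4); print('rim scene',onz(S,r,66)); print(tri(W,w,S,r))
s=telemetry.state(); R=Ro.from_euler('xyz',s['ee_rot'],degrees=True).as_matrix()
for z in (54.8,10.8,4.8,0): P=s['ee_pos']+R@[0,0,z]; print(z,(proj(S,P)-(199,126))*4+(400,0),(proj(W,P)-(150,110))*2)
go((471.5,13.5,150)); print(telemetry.state()['qpos'].round(1))
```

```text
rim wrist@66 [471.20534888  20.8318177   66.        ]
rim scene [472.46119863  15.01978879  66.        ]
(array([470.94470852,  19.86404067,  63.34233892]), np.float64(2.7857007974297012))
54.8 [558.40399361 184.53767146] [214.33011629 198.6763847 ]
10.8 [559.9646364  114.10600955] [214.73612102 244.39894249]
4.8 [560.18376562 104.21672883] [214.8050398  252.16028826]
0 [560.36019568  96.25445677] [214.86316066 258.70561607]
tool shift cm [-0.9   2.18 -0.09] at [454.6  -2.9 149.7] [-179.    -1.3  156.5] [ 0.  -0.1 -3.3] 7.85
[ -1.5  11.2 108.7  -0.5  61.6 -67.8]
```

```bash
python3 -m jog '[[[-0.4,1,0],0,0],[[-0.4,0.9,0.2],0,0],[[0,0.3,0.2],0,0],[[0,0,0],0,0],[[0,0,0],0,0]]' 35;  python3 - <<'E'
from h import *
print(telemetry.state()['gripper_width']);go((471.5,16,135))
W=grab('wrist'); S=grab('scene'); T=grab('top')
import pickle; pickle.dump((W,S,T),open('W4.pkl','wb'))
s=telemetry.state(); R=Ro.from_euler('xyz',s['ee_rot'],degrees=True).as_matrix()
a=cv2.resize(W['color'][110:290,150:350],(400,360),interpolation=2)
def cr(f,P):
    c=proj(f,P).astype(int);print(c-(50,45)); return cv2.resize(f['color'][c[1]-45:c[1]+45,c[0]-50:c[0]+50],(400,360),interpolation=2).copy()
b=cr(S,(471,13,75)); 
save('j.png',np.hstack([a,b]))
for z in (54.8,10.8): P=s['ee_pos']+R@[0,0,z]; print(z,P.round(1),(proj(S,P)),(proj(W,P)-(150,110))*2)
E
```

```text
time_s: 8.48
ee_pos: [472.5, 17.1, 144.5]
ee_rot: [-179.0, -1.3, 156.7]
force: [-0.2, -0.3, -1.9]
gripper_width: 22.8
22.761000411672946
tool shift cm [ 0.02 -0.12  0.95] at [472.5  17.1 144.5] [-179.    -1.3  156.7] [-0.2 -0.3 -1.9] 8.47
[199 134]
54.8 [470.9  16.5  89.8] [250.37241843 172.6088223 ] [211.88388551 197.52461956]
10.8 [472.1  16.8 133.8] [251.05278457 155.18237202] [211.778682   243.05862155]
```

View pics/j.png

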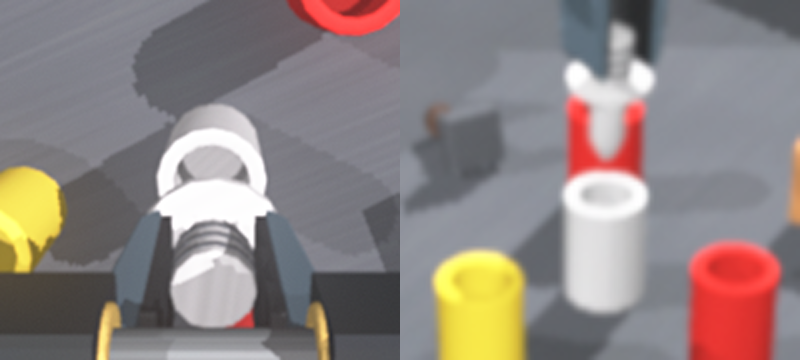

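The scene view puts the nose at (606,157) straight above the rim at (606,193). In the wrist view the rim centre column (211) matches the nose column (212). I'll check the along-camera direction numerically.

Run:
```python
from h import *
import pickle; W,S,T=pickle.load(open('W4.pkl','rb'))
w=(150+211.5/2,110+179/2); r=(199+206/4,134+192.5/4)
print('wrist@66',onz(W,w,66).round(1),'scene@66',onz(S,r,66).round(1),tri(W,w,S,r))
# wrist circle: top edge of outer rim and sides
print('wrist rim far edge@66',onz(W,(150+211.5/2,110+126/2),66).round(1))
s=telemetry.state(); R=Ro.from_euler('xyz',s['ee_rot'],degrees=True).as_matrix(); print('tool x',R[:,0].round(2))
```

```text
wrist@66 [470.3  16.2  66. ] scene@66 [472.2  15.5  66. ] (array([470.95287917,  16.39238631,  64.99689674]), np.float64(1.0588371760605677))
wrist rim far edge@66 [449.6  25.1  66. ]
tool x [-0.92  0.4   0.02]
```

```bash
python3 -m jog '[[[0,0,1.5],0,0],[[0,0,1.5],0,0],[[0,0,0.5],0,0],[[0,0,0],0,0]]' 35; python3 -c "
from h import *
go((471.5,16.2,80)); S=grab('scene'); c=proj(S,(471,16,75)).astype(int); save('k.png',S['color'][c[1]-35:c[1]+35,c[0]-35:c[0]+35],5)"
```

```text
time_s: 9.12
ee_pos: [472.0, 16.0, 109.8]
ee_rot: [-179.1, -1.2, 156.6]
force: [0.8, -0.5, -2.7]
gripper_width: 23.0
tool shift cm [-0.01  0.04  2.98] at [472.   16.  109.8] [-179.1   -1.2  156.6] [ 0.8 -0.5 -2.7] 9.12
```

```bash
python3 -m jog '[[[0,0,1],0,0],[[0,0,1],0,0],[[0,0,0.5],0,0],[[0,0,0.2],0,0],[[0,0,0],0,0]]' 35; python3 -c "
from h import *
go((471.5,16.2,77))"
```

```text
time_s: 9.8
ee_pos: [472.0, 15.9, 81.8]
ee_rot: [-179.1, -1.1, 156.6]
force: [0.2, -1.0, -3.2]
gripper_width: 22.9
tool shift cm [0.05 0.02 0.48] at [472.   15.9  81.8] [-179.1   -1.1  156.6] [ 0.2 -1.  -3.2] 9.8
```

```bash
python3 -m jog '[[[0,0,0.2],0,0],[[0,0,0.2],0,0],[[0,0,0],0,0]]' 35; python3 -m jog '[[[0,0,0.1],0,0],[[0,0,0],0,0]]'; python3 -m jog '[[[0,0,0.1],0,0],[[0,0,0],0,0]]'
```

```text
time_s: 10.18
ee_pos: [472.3, 15.8, 78.0]
ee_rot: [-179.2, -1.0, 156.6]
force: [0.0, -1.2, -3.3]
gripper_width: 23.1
time_s: 10.42
ee_pos: [472.5, 15.8, 77.4]
ee_rot: [-179.2, -1.0, 156.6]
force: [-0.5, 0.1, -0.9]
gripper_width: 22.9
time_s: 10.68
ee_pos: [472.8, 15.9, 77.3]
ee_rot: [-179.2, -0.9, 156.6]
force: [-1.3, -0.2, -0.5]
gripper_width: 22.9
```

The weight has gone off at z≈77.3, close to the expected 76.8. I'll release and rise.

```bash
python3 -m jog '[[[0,0,0],0,0.6],[[0,0,0],0,0.6],[[0,0,0],0,0.6],[[0,0,-1],0,0.7],[[0,0,-2],0,0.7],[[0,0,-2],0,0.7],[[0,0,-1],0,0.7],[[0,0,0],0,0.7]]' 35
python3 - <<'E'
from h import *
go((471.5,16.2,50))
W=grab('wrist'); S=grab('scene')
import pickle; pickle.dump((W,S),open('W5.pkl','wb'))
a=cv2.resize(W['color'][110:290,150:350],(400,360),interpolation=2)
def cr(f,P):
    c=proj(f,P).astype(int);print(c-(50,45)); return cv2.resize(f['color'][c[1]-45:c[1]+45,c[0]-50:c[0]+50],(400,360),interpolation=2).copy()
save('l.png',np.hstack([a,cr(S,(471,13,75))]))
E
```

```text
time_s: 11.68
ee_pos: [475.3, 16.3, 140.9]
ee_rot: [-179.3, -0.8, 156.6]
force: [0.8, 0.7, -1.2]
gripper_width: 63.5
tool shift cm [ 0.23 -0.05  9.09] at [475.3  16.3 140.9] [-179.3   -0.8  156.6] [ 0.8  0.7 -1.2] 11.68
[199 134]
```

View pics/l.png

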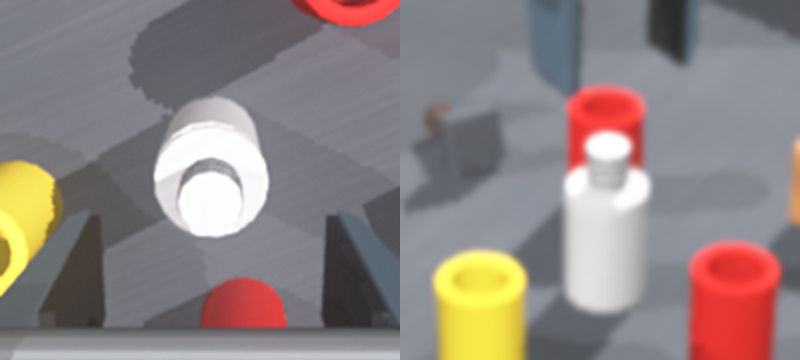

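Ten pictures viewed so far. The pin's shoulder sits flush on the sleeve rim, with the shoulder at (211,178) in the wrist crop and the unit upright in the scene crop at (606,235). Next I go down around the sleeve to TCP z≈44. That leaves the gripper body at ~104, above the pin top at 98.

```bash
python3 - <<'E'
from h import *
import pickle; W,S=pickle.load(open('W5.pkl','rb'))
print(onz(W,(150+211.5/2,110+180/2),72),onz(W,(150+210/2,110+204/2),98))
E
python3 -m jog '[[[0.2,0,2],0,0.75],[[0,0,2],0,0.75],[[0,0,1],0,0.75],[[0,0,0],0,0.75]]' 35; python3 -c "
from h import *
go((471,16.2,44))"
```

```text
[471.7458011   16.53139506  72.        ] [472.85124415  15.84435271  98.        ]
time_s: 12.28
ee_pos: [470.3, 16.7, 86.5]
ee_rot: [-179.1, -1.1, 156.6]
force: [-0.5, 0.4, 0.6]
gripper_width: 68.1
tool shift cm [-0.17  0.05  4.25] at [470.3  16.7  86.5] [-179.1   -1.1  156.6] [-0.5  0.4  0.6] 12.28
```

```bash
python3 -m jog '[[[-0.1,0,1.5],0,0.75],[[0,0,1.5],0,0.75],[[0,0,0.7],0,0.75],[[0,0,0],0,0.75],[[0,0,0],0,0.75]]' 35; python3 -c "
from h import *
go((471.3,16.3,44))"
```

```text
time_s: 12.9
ee_pos: [472.9, 16.1, 50.9]
ee_rot: [-179.3, -0.8, 156.6]
force: [0.0, -0.3, 0.7]
gripper_width: 68.1
tool shift cm [ 0.14 -0.04  0.69] at [472.9  16.1  50.9] [-179.3   -0.8  156.6] [ 0.  -0.3  0.7] 12.9
```

```bash
python3 -m jog '[[[0.1,0,0.5],0,0.75],[[0,0,0.15],0,0.75],[[0,0,0],0,0.4],[[0,0,0],0,0.4],[[0,0,0],0,0.4],[[0,0,0],0,0.4]]' 40; python3 -c "
from h import *
go((471.3,16.3,44))"
```

```text
time_s: 13.65
ee_pos: [471.9, 15.7, 45.0]
ee_rot: [-179.2, -0.7, 156.7]
force: [0.1, -0.3, -0.4]
gripper_width: 44.6
tool shift cm [0.08 0.03 0.1 ] at [471.9  15.7  45. ] [-179.2   -0.7  156.7] [ 0.1 -0.3 -0.4] 13.65
```

```bash
python3 -m jog '[[[0,0,0],0,0],[[0,0,0],0,0],[[0,0,-1],0,0],[[0,0,-2],0,0],[[0,0,-3],0,0],[[0,0,-3],0,0],[[0,0,-2],0,0],[[0,0,0],0,0],[[0,0,0],0,0]]' 45; python3 -c "
from h import *
go((513,-232,150))"
```

```text
time_s: 14.78
ee_pos: [468.6, 18.4, 153.7]
ee_rot: [-179.1, -1.6, 156.6]
force: [-0.0, -1.3, -7.5]
gripper_width: 44.7
tool shift cm [-14.02 -21.22   0.33] at [468.6  18.4 153.7] [-179.1   -1.6  156.6] [-0.  -1.3 -7.5] 14.78
```

```bash
python3 -m jog '[[[-1,-1.5,0],0,0],[[-2,-3,0],0,0],[[-2,-3,0],0,0],[[-2.2,-3.3,0],0,0],[[-2,-3,0],0,0],[[-1.6,-2.5,0],0,0],[[-1,-1.5,0],0,0],[[0,0,0],0,0],[[0,0,0],0,0]]' 45
python3 - <<'E'
from h import *
go((513,-232,150))
W=grab('wrist'); S=grab('scene'); T=grab('top')
import pickle; pickle.dump((W,S,T),open('W6.pkl','wb'))
s=telemetry.state(); R=Ro.from_euler('xyz',s['ee_rot'],degrees=True).as_matrix()
print('bottom',(s['ee_pos']+R@[0,0,45]).round(1), s['gripper_width'])
def cr(f,P,r=(50,45)):
    c=proj(f,P).astype(int);print(c-r); return cv2.resize(f['color'][c[1]-r[1]:c[1]+r[1],c[0]-r[0]:c[0]+r[0]],(400,360),interpolation=2).copy()
a=cv2.resize(W['color'][60:285,130:380],(400,360),interpolation=2)
save('m.png',np.hstack([a,cr(S,(513,-232,70))]))
E
```

```text
time_s: 15.9
ee_pos: [502.2, -202.7, 143.3]
ee_rot: [-178.9, -2.5, 156.6]
force: [0.9, 0.4, -7.7]
gripper_width: 44.9
tool shift cm [-2.12 -2.28 -0.72] at [ 502.2 -202.7  143.3] [-178.9   -2.5  156.6] [ 0.9  0.4 -7.7] 15.9
bottom [ 500.5 -202.5   98.9] 44.826985812847276
[144 203]
```

View pics/m.png

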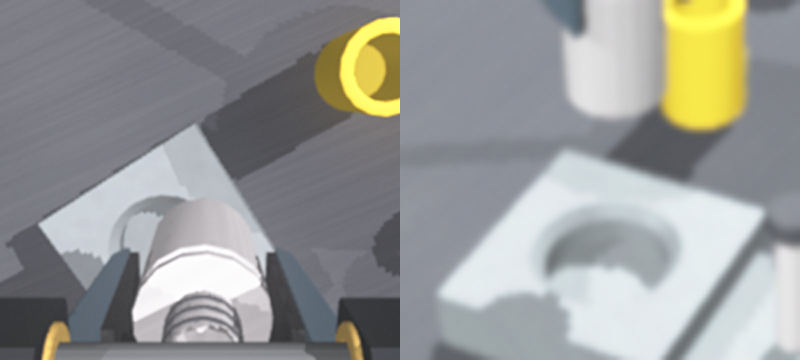

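The unit is held upright about 30 mm short of the seat. The seat mouth in the scene crop is at (607,250), with block corners at (768,212) and (438,292). I'll cross-check the seat centre from the mouth and the corners, in both fixed views.

Run:
```python
from h import *
import pickle; W,S,T=pickle.load(open('W6.pkl','rb')); T0=pickle.load(open('F0.pkl','rb'))['top']
q=lambda x,y:(144+(x-400)/4-.4,203+y/4-.4)
A,B=onz(S,q(768,212),30),onz(S,q(438,292),30); print('scene diag mid',((A+B)/2).round(1),np.linalg.norm(A-B).round(1),'mouth',onz(S,q(607,250),30).round(1))
a=80/260; o=lambda x,y:(331+(x-520)*a-.35,126+y*a-.35)
C=[onz(T0,o(*c),30) for c in ((566,100),(712,75),(748,220),(592,247))]; print('top corners mean',np.mean(C,0).round(1),'mouth',onz(T0,o(651,161),30).round(1))
# held sleeve bottom, scene: expected vs seen; wrist view block corner at crop (197,125)
w=lambda x,y:(130+x*250/400-.2,60+y*225/360-.2)
print('wrist corners',onz(W,w(197,125),30).round(1),onz(W,w(40,222),30).round(1)); print('scene corner back',onz(S,q(565,150),30).round(1)); print('top',[c.round(1)[:2] for c in C])
s=telemetry.state(); R=Ro.from_euler('xyz',s['ee_rot'],degrees=True).as_matrix(); p=proj(S,s['ee_pos']+R@[0,0,45]); print('bottom px crop',(p-(144,203))*4+(400,0))
```

```text
scene diag mid [ 513.6 -233.3   30. ] 155.2 mouth [ 512.9 -233.1   30. ]
top corners mean [ 513.5 -236.5   30. ] mouth [ 512.5 -233.9   30. ]
wrist corners [ 452.8 -186.9   30. ] [ 468.  -295.5   30. ]
scene corner back [ 450.4 -188.4   30. ]
top [array([ 558. , -175.3]), array([ 575.8, -282.7]), array([ 469.1, -300.2]), array([ 451.1, -187.9])]
bottom px crop [617.2574698   86.57602939]
```

All estimates agree on the seat centre at (513.5,-233) within ~2 mm. I'll move above it.

```bash
python3 -m jog '[[[-1,-1.2,0],0,0],[[-1,-1,0],0,0],[[-0.2,-0.2,0.5],0,0],[[0,0,0.5],0,0],[[0,0,0],0,0],[[0,0,0],0,0]]' 45; python3 -c "
from h import *
s=telemetry.state(); R=Ro.from_euler('xyz',s['ee_rot'],degrees=True).as_matrix()
print('bottom',(s['ee_pos']+R@[0,0,45]).round(1), s['gripper_width']);go((516,-232.7,110))"
```

```text
time_s: 16.8
ee_pos: [513.7, -234.3, 132.5]
ee_rot: [-178.9, -2.5, 156.7]
force: [-0.3, -0.1, -6.6]
gripper_width: 44.6
bottom [ 511.5 -234.4   87.6] 44.55383091946949
tool shift cm [-0.25  0.29  2.24] at [ 513.7 -234.3  132.5] [-178.9   -2.5  156.7] [-0.3 -0.1 -6.6] 16.8
```

```bash
python3 -m jog '[[[-0.2,0.2,1],0,0],[[-0.2,0.1,1],0,0],[[-0.1,0.1,1],0,0],[[0,0,0],0,0],[[0,0,0],0,0]]' 45
python3 - <<'E'
from h import *
s=telemetry.state(); R=Ro.from_euler('xyz',s['ee_rot'],degrees=True).as_matrix()
print('bottom',(s['ee_pos']+R@[0,0,45]).round(1), s['gripper_width']);go((516,-232.7,56))
S=grab('scene'); c=proj(S,(513.5,-233,60)).astype(int); print(c)
im=S['color'][c[1]-45:c[1]+45,c[0]-50:c[0]+50]; cv2.imwrite('pics/n.png',cv2.resize(im,None,fx=4,fy=4)[...,::-1])
g=cv2.cvtColor(S['color'],cv2.COLOR_RGB2GRAY)
b=proj(S,s['ee_pos']+R@[0,0,30]); print('sleeve mid px',b)
v=int(b[1]); print(v,[int(x) for x in g[v,int(b[0])-24:int(b[0])+25]])
E
```

```text
time_s: 17.42
ee_pos: [518.6, -231.9, 99.7]
ee_rot: [-178.9, -2.5, 156.8]
force: [0.7, -0.2, -7.5]
gripper_width: 45.0
bottom [ 516.4 -231.9   54.7] 45.01406741862175
tool shift cm [ 0.01 -0.09  4.37] at [ 518.6 -231.9   99.7] [-178.9   -2.5  156.8] [ 0.7 -0.2 -7.5] 17.43
[194 252]
sleeve mid px [196.25812045 249.13041511]
249 [145, 146, 148, 159, 180, 207, 224, 231, 233, 232, 228, 221, 218, 221, 224, 226, 226, 226, 225, 223, 222, 221, 220, 217, 212, 208, 206, 204, 201, 195, 189, 186, 179, 173, 165, 163, 177, 197, 206, 204, 197, 186, 173, 168, 162, 156, 153, 149, 144]
```

```bash
python3 -m jog '[[[0,0,1],0,0],[[0,0,1],0,0],[[0,0,0.5],0,0],[[0,0,0],0,0]]' 45; python3 -c "
from h import *
s=telemetry.state(); R=Ro.from_euler('xyz',s['ee_rot'],degrees=True).as_matrix()
print('bottom',(s['ee_pos']+R@[0,0,45]).round(1), s['gripper_width']);go((516,-232.7,56))"
```

```text
time_s: 17.98
ee_pos: [517.1, -232.0, 73.1]
ee_rot: [-178.9, -2.5, 156.7]
force: [-0.2, 0.6, -7.1]
gripper_width: 44.8
bottom [ 515.  -232.    28.2] 44.82671996678429
tool shift cm [ 0.   -0.08  1.72] at [ 517.1 -232.    73.1] [-178.9   -2.5  156.7] [-0.2  0.6 -7.1] 17.98
```

```bash
python3 -m jog '[[[0,0,0.5],0,0],[[0,0,0.5],0,0],[[0,0,0],0,0]]' 45; python3 -m jog '[[[0,0,0.3],0,0],[[0,0,0],0,0]]'; python3 -m jog '[[[0,0,0.2],0,0],[[0,0,0],0,0]]'
```

```text
time_s: 18.35
ee_pos: [516.9, -232.2, 62.7]
ee_rot: [-178.9, -2.5, 156.7]
force: [-0.4, 0.0, -8.4]
gripper_width: 44.8
time_s: 18.6
ee_pos: [517.0, -232.3, 59.7]
ee_rot: [-178.9, -2.5, 156.7]
force: [-0.8, 0.4, -7.2]
gripper_width: 44.9
time_s: 18.85
ee_pos: [517.0, -232.3, 57.7]
ee_rot: [-178.9, -2.4, 156.7]
force: [0.5, 0.3, -7.0]
gripper_width: 44.8
```

```bash
python3 -m jog '[[[0,0,0.1],0,0],[[0,0,0],0,0]]' 45; python3 -m jog '[[[0,0,0.1],0,0],[[0,0,0],0,0]]'; python3 -m jog '[[[0,0,0.1],0,0],[[0,0,0],0,0]]'
```

```text
time_s: 19.1
ee_pos: [517.1, -232.4, 56.8]
ee_rot: [-178.9, -2.4, 156.7]
force: [-0.2, 0.0, -7.7]
gripper_width: 44.8
time_s: 19.35
ee_pos: [517.0, -232.4, 55.8]
ee_rot: [-178.9, -2.4, 156.7]
force: [0.4, -0.0, -7.9]
gripper_width: 45.1
time_s: 19.6
ee_pos: [517.2, -232.5, 55.6]
ee_rot: [-178.9, -2.4, 156.7]
force: [1.3, 0.3, -6.6]
gripper_width: 44.8
```

```bash
python3 -m jog '[[[0,0,0.1],0,0],[[0,0,0],0,0]]' 45; python3 -m jog '[[[0,0,0.1],0,0],[[0,0,0],0,0]]'
```

```text
time_s: 19.85
ee_pos: [517.2, -232.5, 55.5]
ee_rot: [-178.9, -2.3, 156.7]
force: [-0.8, 0.8, -5.7]
gripper_width: 44.5
time_s: 20.1
ee_pos: [517.3, -232.5, 55.5]
ee_rot: [-178.9, -2.3, 156.7]
force: [-1.4, 0.7, -4.1]
gripper_width: 44.6
```

The unit is on the seat floor: z stalled at 55.5, where 55 was expected. I'll open gently and rise.

```bash
python3 -m jog '[[[0,0,0],0,0.53],[[0,0,0],0,0.6],[[0,0,0],0,0.75],[[0,0,0],0,0.75],[[0,0,0],0,0.75],[[0,0,-1],0,0.75],[[0,0,-2],0,0.75],[[0,0,-2],0,0.75],[[0,0,-2],0,0.75],[[0,0,0],0,0.75]]' 30; python3 -m jog '[[[0,0,-2],0,0.75],[[0,0,-4],0,0.75],[[2,0,-3],0,0.75],[[0,0,0],0,0.75],[[0,0,0],0,0.75]]'
python3 - <<'E'
from h import *
go((516,-232.7,56)); W=grab('wrist'); S=grab('scene')
import pickle; pickle.dump((W,S),open('W7.pkl','wb'))
def cr(f,P,r=(50,45)):
    c=proj(f,P).astype(int);c=np.maximum(c,r);print(c-r); return cv2.resize(f['color'][c[1]-r[1]:c[1]+r[1],c[0]-r[0]:c[0]+r[0]],(400,360),interpolation=2).copy()
save('o.png',np.hstack([cr(W,(513,-233,60),(75,67)),cr(S,(513,-232,70))]))
E
```

```text
time_s: 21.35
ee_pos: [523.2, -233.6, 130.8]
ee_rot: [-178.8, -1.8, 156.8]
force: [0.7, -0.4, 0.1]
gripper_width: 68.5
time_s: 21.98
ee_pos: [506.3, -224.3, 219.5]
ee_rot: [-178.9, -2.2, 156.8]
force: [1.2, -0.2, -0.9]
gripper_width: 68.5
tool shift cm [-1.85 -0.06 16.3 ] at [ 506.3 -224.3  219.5] [-178.9   -2.2  156.8] [ 1.2 -0.2 -0.9] 21.98
[179 124]
[144 203]
```

View pics/o.png

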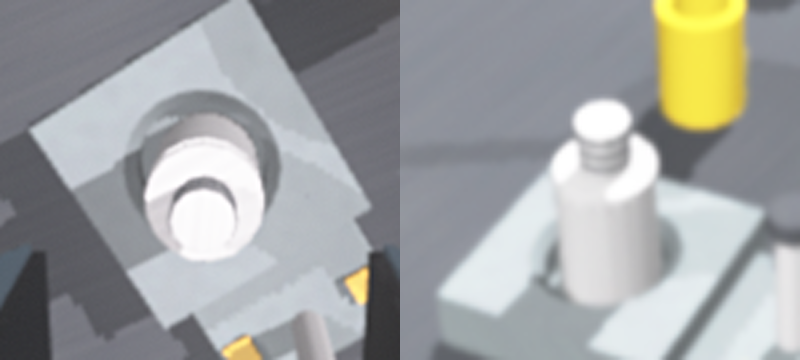

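Run:
```python
from h import *
import pickle; W,S=pickle.load(open('W7.pkl','rb'))
w=lambda x,y:(179+x*.375-.3,124+y*134/360-.3); q=lambda x,y:(144+(x-400)/4-.4,203+y/4-.4)
print('grip top (exp z108)',tri(W,w(204,219),S,q(603,121)))
print('shoulder (exp z82)',tri(W,w(204,200),S,q(606,168)))
s=telemetry.state(); print(s['force'],s['gripper_width'],s['qvel'].round(1).max())
```

```text
grip top (exp z108) (array([ 516.03640276, -232.09144472,  106.54490664]), np.float64(0.2632086244219775))
shoulder (exp z82) (array([ 515.92525944, -232.60651311,   80.17268601]), np.float64(0.0826475735089932))
[ 0.18753536 -0.19464254 -0.58177014] 68.48985913235018 0.3
```

The grip top is at 106.5 mm (108 expected) and the shoulder at 80.2 mm (82 expected). Both lie over the same xy, so the unit is upright and fully down. I'm handing in.

```bash
python3 -c "
from workcell import job_done
print(job_done())"
```

```text
the job is handed in; nothing more can be done
None
```

The setting pin is in the sleeve with its shoulder on the rim, and the unit stands upright on the floor of the stand's seat, released. I handed the job in at about 22 s of robot time.

**How it went:** The pin went into the sleeve while the sleeve stood on the table. I then lifted the unit by the sleeve and lowered it into the seat. The square bolt and the red and yellow look-alikes were never gripped.

**Last checks:**
- **Seating:** the unit came to rest with the TCP at z 55.5, where 55 was expected.
- **Height after release:** two views put the grip top at z 106.5 (108 expected) and the shoulder at 80.2 (82 expected). Both sit over the same point to within 1 mm, about 2.5 mm off the measured seat centre, within the 6 mm of play.
- **Contact:** the gripper was clear of the unit and the force reading was about 0.

**What failed or disagreed:**
- **First grasp missed:** the first try at the pin closed above its grip. The pictures showed the fingertips at about the reported TCP, not the stated 19 mm ahead of it, so I worked with that from then on.
- **Tool tilt:** the tool picked up about 2.5° of tilt during the moves, and the jog rows cannot correct it. The unit settled upright once released.
- **Camera offset:** the top camera read about 3.5 mm low in y compared with the wrist camera for the pin and the sleeve.

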